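# Fit the stick-blender rail across a food pan and lock it one hole shorter

## Robot

A 7-joint arm with a two-finger parallel gripper is mounted at the origin on the work surface. World frame = base frame: x ahead of the robot, y to its left, z up, the work surface at z = 0. Lengths are in mm, angles in rad, forces in N, time in s.
With the tool pointing down it reaches from about 400 to 925 mm from the base axis. Payload 5.6 kg.
Tool frame: the origin (TCP) lies at the centre of the arm's flange, where the gripper is bolted on; the fingertips stand 173 mm ahead of it and the grasp point (between the pads) lies 155 mm ahead of it; z points along the fingers, y is the line along which they close (so a half turn about z gives the same grasp; the last joint's range is limited). The gripper opens to 85 mm and grips with 20 to 120 N. Pads are 22 mm wide; open, the fingers measure 114 mm over their backs; the gripper's body (76 mm by 85 mm) begins 54 mm behind the grasp point. The pads swing forward as they close: fully open they stand 13 mm farther back than shut.
Start: joints at [-1.158, 0.468, -0.012, 1.603, 0.006, 1.071, -0.056], TCP at [286.149, 583.627, 404.69] pointing down, gripper open.
Joint ranges: [-2.53, 2.53], [-0.31, 2.02], [-1.57, 1.55], [0.28, 2.44], [-1.29, 4.43], [0.15, 1.84], [-2.92, 2.92]. Speed limits (rad/s): [2.57, 2.57, 3.14, 3.14, 3.14, 3.14, 3.14].

## Interface

Orientations are given as a unit quaternion [w, x, y, z].
In Python, from cell import readout, viewer, arm, models gives the robot as it stands.
- The arm moves only by the tool move_arm, never from a script. Its argument "plan" is a list of rows, each a list of 5 numbers: the closure in counts, from 0 (fully open) to 255 (shut), then the shift along the tool's x, y, z in mm, then the turn about the tool's z in degrees. A call has exactly 5 rows; each row shifts and turns the commanded pose from where the row before left it, along the tool's axes as they then stand; what a row does not reach is not made up. A row lasts 1/8 s, in which the tool goes at most 62.5 mm and 10.7 degrees, less where a joint would pass 70% of its speed; a pose out of reach is approached as far as the arm can. A call is refused whole if a number of a shift passes 62.5 or a number of a turn 10.7, either way. A call with a gripper value outside its range is refused whole. The fingers move at their own pace and stop on an object; "force" is the grip in N (left out, the last holds). Time passes only in rows, so rows that do not move let the fingers close, or fill a call up. It gives the time, the measured TCP pose, the force, the opening and the grip force at its end, in the units of the state.
- readout.state(): the state, without advancing time (a new reading comes with each control period).
- viewer.get_image(name): name is "scene" or "top" or "wrist"; returns (picture, depth): 400x640x3 uint8, red, green, blue; 400x640 float32, mm along the optical axis (not along the pixel's ray), 0 where there is no reading.
- viewer.camera_info(name): a dict with "camera_matrix" (3x3 intrinsics, pixels), "k1" (the pictures are not rectified: a ray, as slopes to the right and down, at radius r is drawn at 1 + k1 r^2 times it, then the intrinsics apply), "position" and "rotation" of the camera in the world; the wrist camera has in their place "tool_from_camera" (4x4, takes a point from camera to tool coordinates, whose origin is the TCP and whose axes are the flange's). Camera axes: x right, y down, z forward; pixel columns grow to the right and rows downward; lengths in mm; the calibration is good to about 2 mm. A picture is of the moment at which its call begins: read the wrist's pose just before it. camera_info takes no time and is no camera call.
- arm.job_done(): hands the job in; it is judged then, once.
Trained networks look in the newest picture that a camera, given by its name, has taken for a name from the list of things; names that differ only in an ending like _2 or _b are one class to them, and where a whole thing is asked for, a point or a joint stands for the part that bears it (a point fixed in the world has none). Each returns a list of dicts, best first, with "confidence" (0 to 1); they miss things now and then, are a little off and sometimes report something else, mostly with a low value. They report only what shows in the picture. A call takes as long as a camera call.
- models.spot_in(camera, name): "bbox" ([left, top, right, bottom] in pixels, round what is visible of it).
The state is a dict: "time_s": time; "joint_pos": joint angles; "qvel": joint speeds; "tau": joint torques, N m; "eef_pos": TCP position; "tool_rot": TCP orientation; "contact_force": force on the tool from outside, world axes, zero at the start; "ft_torque": the same for the moment, N m; "gripper_width": finger opening in mm; "grip_force": force on a finger pad.
Only numpy, scipy, OpenCV 4.12 (cv2) and the standard library are available. Lean on these libraries where they do the work, as an engineer would, in place of code of your own. Each camera call takes 0.05 s, during which the arm holds its last target. There are 200 camera calls.

## Task

Pick up the telescopic stick-blender rail and set it down gently and level across the middle of the large food pan, its notched end straddling one of the pan's two long rims and its other end lying over the opposite rim, and let go of it. Then take it again at the red spring button: press the button in flush and push the sleeve towards the notched end until the button springs out of the next hole, so that the claw is drawn up close outside the rim. Let go and leave the rail locked across the pan, without disturbing the other things on the table.

Things in the scene. Friction and masses are not known exactly. Their poses are not given: they have to be found in the camera images.
- rail: Telescopic steel rail for a stick blender, 324 mm long at the start, 0.45 to 0.75 kg: a 20 mm square inner tube with a black notched end block, and a 26 mm square sleeve over it with the claw. x runs from notch to claw, y to the button's side, z up; origin midway, at the level of its feet. It lies level on its feet, tube axis at z = 27 mm. The frame belongs to the inner tube.
- rail_mid (a point): Point on the tube axis at rail x = +10 mm, near the centre of mass, where the sleeve (26 mm wide, 26 mm high, z = 14 to 40 mm) can be gripped to carry it, 50 mm from the button. The sleeve starts at x = -68 mm (mouth, 30 mm square black collar 6 mm long) and ends at x = +155. Held by the sleeve away from the button the rail stays locked; squeezing the button unlocks it.
- rail_notch (a point): Roof centre of the notch under the black end block: rail x = -150 mm, 14 mm above the feet. The notch is a slot 22 mm wide along the rail between two 3 mm legs, 26 mm wide across, reaching 14 mm down with slightly flared ends. It goes over the pan's 14 mm wide rim with 4 mm to spare either way, and the roof then rests on the rim.
- rail_button (a point): Centre of the button's hole on the sleeve's side face: rail x = -40, y = +13, z = 27 mm; fixed to the inner tube. The red domed button, 10 mm wide, stands 5 mm out to +y. A pinch across the rail here presses it flush (4 N); pushing the sleeve takes about 8 N at first, then 4 N once the rail has shifted until a notch leg bears on the rim. It stops hard when the button springs out.
- rail_claw (a point): Inner face of the claw plate at the sleeve's end (rail x = +155 mm at the start), level with the sleeve's underside, 14 mm above the feet; moves with the sleeve. The 3 mm plate reaches 14 mm below the sleeve, down to the feet's level, and stays outside the pan's rim.
- rail_fork (a point): Foot of the U-shaped wire fork standing on top of the sleeve (rail x = +82 mm at the start, moves with the sleeve): 56 mm wide across the rail, its prongs reach 80 mm above the feet.
- rail_sleeve (a joint): How far the sleeve is pushed in towards the notch, m: 0 at the start (button in the first hole), 0.040 with the button in the next hole. The slide rubs with about 4 N, so it stays where it is left.
- rail_pin (a joint): How far the button is pressed in, m: 0 fully out, 0.005 flush with the sleeve's face, 0.007 under the sleeve wall. Soft spring, 2.5 to 4.5 N.
- pan: Large half-size steel food pan, held fast by a thin rubber mat (it does not move): 265 mm along x, 325 mm along y over the flange, rim top 103 mm above the table, about 95 mm deep inside; origin under its centre. The long rims run along y, centred at x = -125.5 and +125.5 mm, each 14 mm wide. The rail goes along x, either way round; when locked the claw is 1 to 11 mm outside the rim.
- blender: Bystander: stick blender lying on its side, 440 mm long along its x, 70 mm thick, grey motor housing with a red band and a steel shaft. Origin under its middle. It and the rail may lie on either side of the pan.
- shaker: Bystander: clear seasoning jar with a steel cap, 58 mm across, 105 mm high, origin at its foot.
- spoon: Bystander: steel serving spoon 280 mm long, lying.
- squeeze_bottle: Bystander: red sauce bottle 60 mm across, 170 mm high, origin at its foot.
- knife: Bystander: chef's knife 345 mm long lying on the white cutting board.
- scraper: Bystander: bench scraper with a white handle, 150 mm wide, lying flat.

How it is judged:
By the outcome, as a careful person would: the job done as asked, in the order asked, and still so for the second after the job is handed in, with the robot touching nothing.
It also fails if it takes over 54 s, if anything falls off the work surface, if the arm or the gripper's body presses on something with over 40 N, if the wrist force passes 120 N, or if a joint passes its speed limit or range.

## Working session

There is one attempt and no reset: what is moved stays moved. The work goes in short steps, Python scripts to look and compute and a tool call to move; the robot and the scene stay as the last step left them, time stands still between calls to the robot, and variables do not carry over. Pictures are saved under pics/ and viewed, at most 10 in all, crops included, and the job is handed in when it is done.

Besides the shell and the picture viewer there is one more tool, called after "Call:" as name([rows], argument=value, ...), one row to a line, values as JSON. move_arm: Moves the arm, as the interface text tells. Its arguments: {"type":"object","properties":{"plan":{"type":"array","items":{"type":"array","items":{"type":"number"}}},"force":{"type":"number"}},"required":["plan"]}

```bash
mkdir -p pics; cat > h.py <<'E'
import numpy as np, cv2
from cell import readout, viewer, arm, models
from scipy.spatial.transform import Rotation as R
def pose():
    s=readout.state(); q=s["tool_rot"]; return np.array(s["eef_pos"]),R.from_quat([q[1],q[2],q[3],q[0]]).as_matrix()
def cam(name):
    p,M=pose(); im,d=viewer.get_image(name); i=viewer.camera_info(name)
    if name=="wrist":
        T=np.array(i["tool_from_camera"]); Rc=M@T[:3,:3]; pc=p+M@T[:3,3]
    else: Rc=np.array(i["rotation"]);pc=np.array(i["position"])
    return im,d,np.array(i["camera_matrix"]),i["k1"],pc,Rc
def ray(c,u,v):
    K,k1=c[2],c[3]; a=np.stack([(np.asarray(u,float)-K[0,2])/K[0,0],(np.asarray(v,float)-K[1,2])/K[1,1]],-1)
    b=a.copy()
    for _ in range(8): b=a/(1+k1*(b**2).sum(-1,keepdims=True))
    return np.concatenate([b,np.ones(b.shape[:-1]+(1,))],-1)
def cloud(c):
    v,u=np.mgrid[:400,:640]; P=(ray(c,u,v)*c[1][...,None])@c[5].T+c[4]; P[c[1]<=0]=np.nan; return P
def at_z(c,u,v,z):
    r=ray(c,u,v)@c[5].T; return c[4]+r*((z-c[4][2])/r[...,2:3])
def proj(c,X):
    p=(np.asarray(X)-c[4])@c[5]; b=p[...,:2]/p[...,2:]; b=b*(1+c[3]*(b**2).sum(-1,keepdims=True))
    return b*[c[2][0,0],c[2][1,1]]+[c[2][0,2],c[2][1,2]]
def save(im,f): cv2.imwrite("pics/"+f,cv2.cvtColor(im,cv2.COLOR_RGB2BGR))
E
python3 - <<'E'
from h import *
c=cam("top"); save(c[0],"top.png")
P=cloud(c); np.save("top.npy",P)
for n in ["rail","rail_notch","rail_button","rail_claw","rail_fork","pan","blender","shaker","squeeze_bottle"]:
    for d in models.spot_in("top",n)[:2]:
        b=np.array(d["bbox"]); m=(b[:2]+b[2:])/2; print(n,round(d["confidence"],2),b.round(),P[int(m[1]),int(m[0])].round())
p,M=pose();print(p,M.round(3),c[4],c[5].round(2))
E
```

```text
Traceback (most recent call last):
  File "h.py", line 18, in cloud
    v,u=np.mgrid[:400,:640]; P=(ray(c,u,v)*c[1][...,None])@c[5].T+c[4]; P[c[1]<=0]=np.nan; return P
                               ~~~~~~~~~~~~~~~~~~~~~~~~~~~^~~~~~~
ValueError: matmul: Input operand 1 has a mismatch in its core dimension 0, with gufunc signature (n?,k),(k,m?)->(n?,m?) (size 4 is different from 3)
```

View pics/top.png

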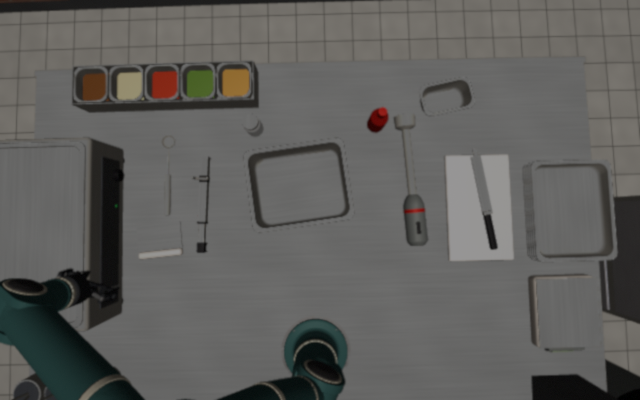

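The top view shows the rail at about (205,205) left of the pan, with its black notch block at (202,247). The pan is at (299,185), slightly turned, and the blender is on the right. The camera rotation comes as a quaternion, so I'll fix the helper.

```bash
sed -i 's/Rc=np.array(i\["rotation"\]);/q=np.ravel(i["rotation"]); Rc=R.from_quat([q[1],q[2],q[3],q[0]]).as_matrix() if q.size==4 else q.reshape(3,3);/' h.py
python3 - <<'E'
from h import *
c=cam("top")
P=cloud(c); np.save("top.npy",P)
for n in ["rail","rail_notch","rail_button","rail_claw","rail_fork","pan","blender","shaker","squeeze_bottle"]:
    for d in models.spot_in("top",n)[:2]:
        b=np.array(d["bbox"]); m=(b[:2]+b[2:])/2; print(n,round(d["confidence"],2),b.round(),P[int(m[1]),int(m[0])].round())
p,M=pose();print(p,M.round(3),c[4],c[5].round(2))
# pan rim: points 95..111 high
m=(P[...,2]>93)&(P[...,2]<113); m[:130]=0;m[240:]=0;m[:,:235]=0;m[:,360:]=0
r=cv2.minAreaRect(P[m][:,:2].astype(np.float32));print(r,m.sum())
m=(P[...,2]>30)&(P[...,2]<50); m[:150]=0;m[255:]=0;m[:,:192]=0;m[:,216:]=0
q=P[m][:,:2];print(m.sum(),q.mean(0),np.linalg.svd(q-q.mean(0))[2][0],q.min(0),q.max(0))
i=viewer.camera_info("wrist");print(i)
E
```

```text
rail 0.91 [194. 158. 211. 252.] [499. 369.  38.]
rail_notch 0.74 [191. 156. 214. 252.] [499. 369.  38.]
rail_button 0.64 [193. 158. 209. 254.] [496. 371.  44.]
rail_claw 0.89 [195. 154. 210. 221.] [557. 369.  39.]
rail_fork 0.67 [193. 156. 212. 227.] [543. 368.  41.]
pan 0.62 [244. 141. 350. 232.] [555.  52.   4.]
blender 0.65 [395. 111. 424. 248.] [ 566. -325.   47.]
shaker 0.55 [243. 115. 265. 138.] [743. 182. 110.]
squeeze_bottle 0.97 [368. 106. 386. 131.] [ 755. -210.  125.]
squeeze_bottle 0.41 [242. 140. 354. 232.] [555.  52.   4.]
[286.1224685  583.62934564 404.69356753] [[-0.898  0.44   0.   ]
 [ 0.44   0.898  0.   ]
 [-0.     0.    -1.   ]] [ 453.72731742  -29.03430703 1305.87252056] [[-0.02 -1.    0.07]
 [-1.    0.02  0.  ]
 [-0.   -0.07 -1.  ]]
((553.0913696289062, 42.07521057128906), (265.365478515625, 326.1246032714844), 7.137424945831299) 1572
795 [505.10367649 367.39841386] [-0.99900333  0.04463575] [339.61834886 348.32427842] [661.86958526 388.33415454]
{'camera_matrix': array([[281.31872622,   0.        , 320.62948783],
       [  0.        , 281.31872622, 202.66974818],
       [  0.        ,   0.        ,   1.        ]]), 'k1': -0.022384426637575602, 'tool_from_camera': array([[-2.76182087e-04, -9.56567645e-01, -2.91510316e-01,
         7.38257316e+01],
       [ 9.99999858e-01, -1.31586174e-04, -5.15628309e-04,
         1.34398251e+00],
       [ 4.54874630e-04, -2.91510417e-01,  9.56567546e-01,
         3.12620556e+01],
       [ 0.00000000e+00,  0.00000000e+00,  0.00000000e+00,
         1.00000000e+00]])}
```

```bash
cat >> h.py <<'E'
def plan(xyz,yaw_y,n=5,P0=None):
    """rows to bring TCP to xyz with tool y at world angle yaw_y (deg), mod 180"""
    p,M=pose() if P0 is None else P0
    a=np.degrees(np.arctan2(M[1,1],M[0,1])); d=(yaw_y-a+90)%180-90; t=-d/n
    D=(np.array(xyz)-p)/n; out=[]
    for k in range(n):
        A=M@R.from_euler('z',t*k,degrees=True).as_matrix(); out.append((A.T@D).round(1).tolist()+[round(t,2)])
    return out
E
python3 -c "
from h import *
print(plan([495,370,340],87.4))"
```

```text
[[-56.3, -20.0, 12.9, np.float64(-4.7)], [-54.5, -24.5, 12.9, np.float64(-4.7)], [-52.3, -28.9, 12.9, np.float64(-4.7)], [-49.7, -33.1, 12.9, np.float64(-4.7)], [-46.9, -37.1, 12.9, np.float64(-4.7)]]
```

Call:
move_arm([
  [0,-56.3,-20,13,-4.7],
  [0,-54.5,-24.5,13,-4.7],
  [0,-52.3,-28.9,13,-4.7],
  [0,-49.7,-33.1,13,-4.7],
  [0,-46.9,-37.1,13,-4.7],
])

```text
time_s: 1.18
eef_pos: [496.1, 368.6, 339.6]
tool_rot: [0.0, 0.021, 1.0, 0.0]
contact_force: [-0.6, 0.4, 0.3]
gripper_width: 85.2
grip_force: 0.0
```

```bash
cat > look.py <<'E'
from h import *
import sys
c=cam("wrist"); save(c[0],sys.argv[1]); P=cloud(c); np.save("w.npy",P)
print(pose()[0].round(1), readout.state()["time_s"])
for n in ["rail","rail_notch","rail_button","rail_claw","rail_fork","pan"]:
    for d in models.spot_in("wrist",n)[:1]:
        b=np.array(d["bbox"]); m=(b[:2]+b[2:])/2; print(n,round(d["confidence"],2),b.round(),P[int(m[1]),int(m[0])].round())
E
python3 look.py w1.png
```

```text
[502.6 359.8 337.7] 1.225
rail 0.76 [288.  17. 346. 336.] [478. 367.  40.]
rail_notch 0.84 [291.  16. 351. 333.] [476. 371.  39.]
rail_button 0.79 [291.  15. 348. 334.] [476. 369.  39.]
rail_claw 0.56 [291. 131. 350. 333.] [535. 367.  40.]
rail_fork 0.68 [290. 131. 347. 334.] [537. 365.  38.]
pan 0.78 [  0. 110. 186. 399.] [569.  89.   4.]
```

View pics/w1.png

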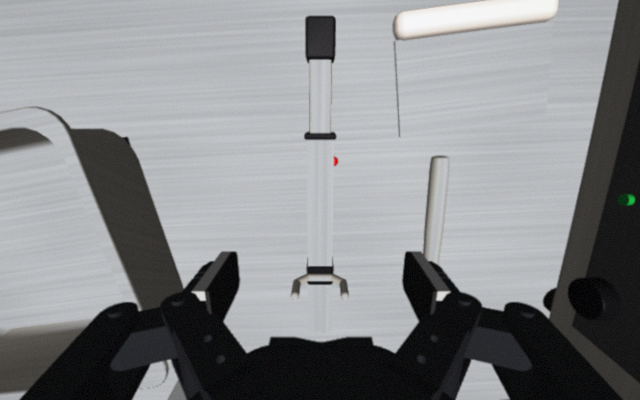

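The rail runs vertically in the picture: notch block at (320,37), collar at (320,136), red button at (336,161) and fork at (320,280). The arm was still settling, so I'll take measurements from a fresh frame.

```bash
cat > m.py <<'E'
from h import *
def rail(c,P,zlo,zhi,box):
    m=(P[...,2]>zlo)&(P[...,2]<zhi)&(P[...,0]>box[0])&(P[...,0]<box[1])&(P[...,1]>box[2])&(P[...,1]<box[3])
    q=P[m][:,:2]; v=np.linalg.svd(q-q.mean(0),full_matrices=False)[2][0]
    return q,q.mean(0),v*np.sign(v[0])
E
python3 - <<'E'
from m import *
c=cam("wrist");P=cloud(c);p,M=pose();print(p.round(1))
q,m,v=rail(c,P,33,47,(320,560,340,400))
print(len(q),m,v,np.degrees(np.arctan2(v[1],v[0])))
s=(q-m)@v; l=(q-m)@[-v[1],v[0]];print(s.min(),s.max(),np.percentile(l,[2,98]))
for k in np.arange(s.min(),s.max(),15):
    w=(s>=k)&(s<k+15); print(k.round(),w.sum(),np.percentile(l[w],[5,50,95]).round(1) if w.sum() else '')
hsv=cv2.cvtColor(c[0],cv2.COLOR_RGB2HSV); r=((hsv[...,0]<8)|(hsv[...,0]>172))&(hsv[...,1]>150)&(hsv[...,2]>80)
y,x=np.nonzero(r);k=(abs(x-325)<60);print('red',x[k].mean(),y[k].mean(),k.sum(),at_z(c,x[k].mean(),y[k].mean(),27))
y,x=np.nonzero((c[0].max(-1)<60));k=(abs(x-320)<40)&(y<100);print('block',x[k].min(),x[k].max(),y[k].min(),y[k].max(),at_z(c,320,y[k].min(),40),at_z(c,320,y[k].max(),40))
k=(abs(x-320)<25)&(y>100)&(y<160);print('collar',x[k].min(),x[k].max(),y[k].min(),y[k].max(),at_z(c,(x[k].min()+x[k].max())/2,y[k].mean(),42))
E
```

```text
[493.8 371.6 340.1]
6028 [441.26393281 371.1815623 ] [ 0.99895984 -0.04559857] -2.613512071254037
-100.42968550250335 119.19290237734319 [-12.3544473   12.46602052]
-100.0 579 [-11.4  -0.3  11.6]
-85.0 577 [-11.6  -0.3  11.8]
-70.0 445 [-9.3 -0.3  9.4]
-55.0 385 [-8.6  0.5  8.6]
-40.0 392 [-8.8  0.4  8.8]
-25.0 352 [-9.  -0.   8.9]
-10.0 459 [-11.8   0.4  11.7]
5.0 444 [-11.9   0.4  11.9]
20.0 399 [-11.3   0.4  11.9]
35.0 390 [-11.5  -0.1  11.2]
50.0 373 [-11.6   0.3  11.3]
65.0 367 [-11.9   0.3  11.5]
80.0 339 [-12.    0.3  11.6]
95.0 325 [-11.3   0.3  11.8]
110.0 202 [-11.4   0.2  11.9]
red 331.90909090909093 163.5 22 [465.70665828 385.31355845  27.        ]
block 303 330 20 64 [341.98047197 378.83445175  40.        ] [375.98258616 377.33072533  40.        ]
collar 302 331 135 141 [439.60737308 371.26775296  42.        ]
```

```bash
python3 -c "
from h import *
print(pose()[0]);print(plan([514.5,367.8,182],87.4,4))"
```

```text
[493.77694149 371.58018807 340.06882027]
[[-5.2, -0.8, 39.5, np.float64(0.04)], [-5.2, -0.8, 39.5, np.float64(0.04)], [-5.2, -0.8, 39.5, np.float64(0.04)], [-5.2, -0.8, 39.5, np.float64(0.04)]]
```

Call:
move_arm([
  [0,-10,-1.6,45,0],
  [0,-8,-1.2,50,0],
  [0,-3,-0.4,35,0],
  [0,0,0,18,0],
  [0,0,0,10,0],
], force=40)

```text
time_s: 2.2
eef_pos: [515.2, 366.8, 181.4]
tool_rot: [-0.0, 0.022, 1.0, 0.0]
contact_force: [-0.3, -0.2, -0.1]
gripper_width: 85.5
grip_force: 0.0
```

Call:
move_arm([
  [0,0,0,0,0],
  [200,0,0,0,0],
  [255,0,0,0,0],
  [255,0,0,0,0],
  [255,0,0,0,0],
], force=40)

```text
time_s: 2.82
eef_pos: [516.1, 366.2, 182.5]
tool_rot: [0.001, 0.023, 1.0, 0.001]
contact_force: [-1.5, -0.0, 5.0]
gripper_width: 25.3
grip_force: 43.0
```

```bash
python3 -c "
from h import *
s=readout.state();print(s['time_s'],pose()[0].round(1),s['gripper_width'],s['grip_force'],s['contact_force'])"
```

```text
2.825 [516.1 366.2 182.5] 25.32622732703679 43.024273440241814 [-1.46516623 -0.03278734  4.99696441]
```

```bash
python3 -c "
from h import *
p,M=pose()
print(plan([587,46.3,p[2]],97.1,8))"
```

```text
[[-10.7, -39.5, -0.0, np.float64(-1.22)], [-9.8, -39.8, -0.0, np.float64(-1.22)], [-9.0, -40.0, -0.0, np.float64(-1.22)], [-8.2, -40.1, -0.0, np.float64(-1.22)], [-7.3, -40.3, -0.0, np.float64(-1.22)], [-6.4, -40.4, -0.0, np.float64(-1.22)], [-5.6, -40.6, -0.0, np.float64(-1.22)], [-4.7, -40.7, -0.0, np.float64(-1.22)]]
```

Call:
move_arm([
  [255,0,0,-15,0],
  [255,0,0,-35,0],
  [255,0,0,-45,0],
  [255,0,0,-45,0],
  [255,0,0,-25,0],
], force=60)

```text
time_s: 3.45
eef_pos: [515.8, 365.5, 349.3]
tool_rot: [0.001, 0.023, 1.0, 0.001]
contact_force: [-0.3, 0.9, -6.4]
gripper_width: 25.4
grip_force: 59.9
```

Call:
move_arm([
  [255,-8,-30,0,-1],
  [255,-10,-38,0,-1.2],
  [255,-10,-42,0,-1.4],
  [255,-9,-42,0,-1.4],
  [255,-8,-42,0,-1.4],
])

```text
time_s: 4.08
eef_pos: [560.0, 169.8, 346.4]
tool_rot: [-0.001, -0.033, 0.999, -0.0]
contact_force: [0.3, -0.6, -6.1]
gripper_width: 25.3
grip_force: 59.9
```

Call:
move_arm([
  [255,-8,-40,0,-1.2],
  [255,-6,-38,0,-1.2],
  [255,-4,-30,0,-1],
  [255,-2,-15,0,0],
  [255,0,-5,0,0],
])

```text
time_s: 4.7
eef_pos: [591.9, 45.5, 346.5]
tool_rot: [-0.0, -0.062, 0.998, 0.0]
contact_force: [-0.3, 0.5, -6.6]
gripper_width: 25.4
grip_force: 60.0
```

Call:
move_arm([
  [255,0,0,0,0],
  [255,0,0,0,0],
  [255,0,0,0,0],
  [255,0,0,0,0],
  [255,0,0,0,0],
])

```text
time_s: 5.32
eef_pos: [592.1, 46.1, 346.7]
tool_rot: [0.0, -0.063, 0.998, 0.0]
contact_force: [0.7, 0.0, -5.8]
gripper_width: 25.3
grip_force: 60.0
```

```bash
python3 look.py w2.png; python3 - <<'E'
from m import *
c=cam("wrist");p,M=pose();P=cloud(c);np.save("w.npy",P)
print(p.round(1),np.degrees(np.arctan2(M[1,1],M[0,1])))
m=(P[...,2]>93)&(P[...,2]<113)&(P[...,0]>350)&(P[...,0]<760)&(P[...,1]>-200)&(P[...,1]<250)
np.savez("rim.npz",q=P[m],uv=np.argwhere(m)); q=P[m]
print(len(q),q.min(0),q.max(0),np.median(q[:,2]))
# near long rim: pan x<-110
u=np.array([np.cos(np.radians(7.1)),np.sin(np.radians(7.1))]);n=np.array([-u[1],u[0]])
s=(q[:,:2]-[553,42])@u;t=(q[:,:2]-[553,42])@n
for a in range(-180,181,30):
    w=(abs(t-a)<15)&(s<-90); print(a,w.sum(),np.percentile(s[w],[3,50,97]).round(1) if w.sum()>20 else '', np.median(q[w,2]) if w.sum() else '')
z=(P[...,2]>30+p[2]-182)&(P[...,2]<60+p[2]-182)
q=P[z&(P[...,0]<p[0]-30)][:,:2];
if len(q)>50:
    v=np.linalg.svd(q-q.mean(0),full_matrices=False)[2][0];v*=np.sign(v[0]);print('rail',len(q),q.mean(0),v,np.degrees(np.arctan2(v[1],v[0])),q.min(0),np.median(P[z][:,2]))
E
```

```text
[592.1  46.  346.7] 5.375
rail 0.78 [276.   0. 362. 344.] [541.  40. 203.]
rail_notch 0.75 [282.   1. 362. 345.] [541.  41. 203.]
rail_button 0.97 [283.   0. 361. 345.] [541.  41. 203.]
rail_claw 0.69 [281.  99. 363. 341.] [560.  43. 204.]
rail_fork 0.94 [281. 100. 359. 342.] [561.  42. 203.]
pan 0.55 [ 80.   3. 567. 310.] [534.  41. 204.]
[592.1  45.9 346.7] 97.17777625107739
16501 [ 423.59911259 -199.99920386   93.00058463] [759.98693165 215.98749776 112.2129586 ] 101.92012742477795
-180 0  
-150 1106 [-110.  -101.6  -90.7] 101.8559271297737
-120 0  
-90 0  
-60 0  
-30 0  
0 0  
30 0  
60 0  
90 0  
120 0  
150 1145 [-110.4 -101.9  -90.8] 101.59663214865995
180 0  
rail 13501 [519.81294493  37.78428194] [0.99135075 0.13123908] 7.541199600547609 [477.86418507  22.22451565] 203.3125711237578
```

View pics/w2.png

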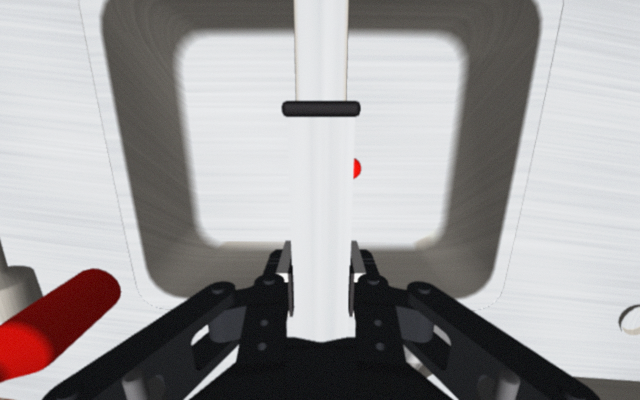

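The held rail runs up the picture with its collar at (320,108) and the button at (356,168). The pan's side rims are visible, but the near rim is above the frame. I'll back off towards the robot to measure it.

Call:
move_arm([
  [255,20,0,0,0],
  [255,35,0,0,0],
  [255,35,0,0,0],
  [255,30,0,0,0],
  [255,10,0,0,0],
])

```text
time_s: 6.35
eef_pos: [461.6, 29.4, 346.9]
tool_rot: [-0.0, -0.063, 0.998, -0.0]
contact_force: [0.9, 0.1, -5.6]
gripper_width: 25.2
grip_force: 59.9
```

Call:
move_arm([
  [255,0,0,0,0],
  [255,0,0,0,0],
  [255,0,0,0,0],
  [255,0,0,0,0],
  [255,0,0,0,0],
])

```text
time_s: 6.98
eef_pos: [463.3, 29.7, 346.6]
tool_rot: [-0.0, -0.063, 0.998, -0.0]
contact_force: [-0.2, -0.2, -6.3]
gripper_width: 25.2
grip_force: 59.9
```

```bash
cat > rim.py <<'E'
from m import *
def rep(name):
    c=cam(name);p,M=pose();P=cloud(c)
    m=(P[...,2]>96)&(P[...,2]<111)&(P[...,0]>390)&(P[...,0]<720)&(P[...,1]>-160)&(P[...,1]<250)
    q=P[m]
    th=np.radians(7.1);u=np.array([np.cos(th),np.sin(th)]);n=np.array([-u[1],u[0]])
    s=(q[:,:2]-[553,42])@u;t=(q[:,:2]-[553,42])@n
    print(name,p.round(1))
    for sg in (-1,1):
        for a in (-120,-90,-60,-30,0,30,60,90,120):
            w=(abs(t-a)<15)&(abs(s-sg*125)<25); print('long',sg,a,w.sum(),np.percentile(s[w],[2,98]).round(1) if w.sum()>20 else '', np.median(q[w,2]).round(1) if w.sum() else '')
        for a in (-90,-60,-30,0,30,60,90):
            w=(abs(s-a)<15)&(abs(t-sg*156)<25); print('short',sg,a,w.sum(),np.percentile(t[w],[2,98]).round(1) if w.sum()>20 else '')
rep("wrist");rep("top")
c=cam("wrist");save(c[0],"w3.png")
E
python3 rim.py
```

```text
wrist [463.2  29.7 346.6]
long -1 -120 648 [-132.6 -118.1] 102.5
long -1 -90 620 [-132.6 -120.8] 102.5
long -1 -60 623 [-132.5 -120.9] 102.5
long -1 -30 391 [-131.9 -121. ] 102.4
long -1 0 0  
long -1 30 322 [-131.9 -119.9] 102.4
long -1 60 620 [-132. -120.] 102.3
long -1 90 622 [-132.1 -120.2] 102.3
long -1 120 649 [-132.1 -117.3] 102.2
short -1 -90 733 [-162.3 -147.1]
short -1 -60 645 [-162.6 -149.3]
short -1 -30 576 [-162.5 -149.5]
short -1 0 509 [-162.5 -149.7]
short -1 30 24 [-162.8 -155.7]
short -1 60 0 
short -1 90 0 
long 1 -120 0  
long 1 -90 0  
long 1 -60 0  
long 1 -30 0  
long 1 0 0  
long 1 30 0  
long 1 60 0  
long 1 90 0  
long 1 120 0  
short 1 -90 744 [146.3 161.8]
short 1 -60 611 [148.8 161.7]
short 1 -30 556 [148.7 161.6]
short 1 0 494 [148.6 161.5]
short 1 30 17 
short 1 60 0 
short 1 90 0 
top [463.2  29.7 346.6]
long -1 -120 42 [-132.1 -118.7] 103.9
long -1 -90 36 [-132.4 -120.3] 104.4
long -1 -60 40 [-132.2 -120.4] 104.9
long -1 -30 5  106.0
long -1 0 0  
long -1 30 0  
long -1 60 0  
long -1 90 4  103.2
long -1 120 40 [-131.5 -118. ] 103.7
short -1 -90 43 [-162.  -148.1]
short -1 -60 41 [-162.8 -149.9]
short -1 -30 39 [-161.9 -150.4]
short -1 0 38 [-162.5 -150.2]
short -1 30 39 [-162.2 -150.2]
short -1 60 38 [-162.2 -150.5]
short -1 90 40 [-161.9 -149.2]
long 1 -120 44 [118.1 132.3] 104.2
long 1 -90 41 [119.3 131.7] 103.8
long 1 -60 39 [119.3 131.6] 103.3
long 1 -30 43 [118.6 131.7] 104.6
long 1 0 42 [119.8 133.1] 103.7
long 1 30 40 [119.8 132. ] 104.2
long 1 60 40 [119.6 131.5] 104.6
long 1 90 40 [119.9 132.5] 102.7
long 1 120 45 [117.5 132.3] 103.8
short 1 -90 46 [148.8 162.2]
short 1 -60 40 [149.8 161.9]
short 1 -30 43 [149.5 161.9]
short 1 0 42 [148.7 162.2]
short 1 30 42 [149.3 162.3]
short 1 60 40 [148.6 161.5]
short 1 90 47 [147.7 161.6]
```

View pics/w3.png

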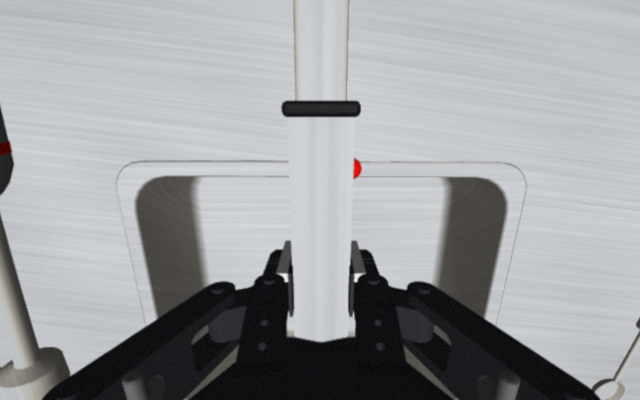

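The near rim runs across at rows 162–177, with the held rail in front of it. The collar is at (320,108) and the button at (356,168). I'll work out the rail's pose in the hand from the collar and button.

```bash
python3 - <<'E'
from m import *
c=cam("wrist");P=cloud(c);p,M=pose()
z=(P[...,2]>195)&(P[...,2]<212)&(P[...,0]<p[0]-30)&(P[...,0]>p[0]-110)
q=P[z][:,:2];v=np.linalg.svd(q-q.mean(0),full_matrices=False)[2][0];v*=np.sign(v[0]);m=q.mean(0)
l=(q-m)@[-v[1],v[0]];print('ang',np.degrees(np.arctan2(v[1],v[0])),np.percentile(l,[1,99]),np.median(P[z][:,2]))
g=cv2.cvtColor(c[0],cv2.COLOR_RGB2GRAY);col=g[80:140,320].astype(int);k=np.nonzero(col<70)[0]+80;print(k)
zt=205.;C=[at_z(c,320,k.min()-.5,zt),at_z(c,320,k.max()+.5,zt-0)]
print('collar s from tcp',[float((x[:2]-p[:2])@v) for x in C])
hsv=cv2.cvtColor(c[0],cv2.COLOR_RGB2HSV); r=((hsv[...,0]<8)|(hsv[...,0]>172))&(hsv[...,1]>150)&(hsv[...,2]>80)
y,x=np.nonzero(r);w=(abs(x-355)<20)&(abs(y-168)<25);b=at_z(c,x[w].max(),y[w].mean(),163.5+27)
print('button s',(b[:2]-p[:2])@v)
mid=m+v*((p[:2]-m)@v);print('axis offset at tcp',(mid-p[:2])@[-v[1],v[0]])
s=[np.median(P[z][(abs((q-p[:2])@v+a)<8),2]) for a in (45,60,75,90)];print('tilt',s)
u=np.array([np.cos(np.radians(7.1)),np.sin(np.radians(7.1))])
print('tcp in pan',(p[:2]-[553,42])@u,(p[:2]-[553,42])@[-u[1],u[0]])
E
```

```text
ang 7.817527508692099 [-12.99688798  12.65304749] 202.90137414644943
[101 102 103 104 105 106 107 108 109 110 111 112 113 114 115]
collar s from tcp [-79.04154450917345, -73.71127540092607]
button s -50.97919032059519
axis offset at tcp 1.7307324642703206
tilt [np.float64(203.34984534811764), np.float64(203.28744973367807), np.float64(203.7174530128508), np.float64(200.20579680470763)]
tcp in pan -90.70077052130519 -1.114970422484753
```

Call:
move_arm([
  [255,-20,0,0,0.5],
  [255,-35,0,0,0],
  [255,-35,0,0,0],
  [255,-27,0,0,0],
  [255,-9.2,0,0,0],
])

```text
time_s: 7.8
eef_pos: [589.5, 44.7, 346.3]
tool_rot: [0.0, -0.058, 0.998, 0.0]
contact_force: [-0.8, 0.2, -5.8]
gripper_width: 25.3
grip_force: 59.9
```

Call:
move_arm([
  [255,0,0,10,0],
  [255,0,0,20,0],
  [255,0,0,15,0],
  [255,0,0,5,0],
  [255,0,0,0,0],
])

```text
time_s: 8.43
eef_pos: [588.2, 44.5, 296.5]
tool_rot: [-0.0, -0.058, 0.998, -0.0]
contact_force: [-0.5, 0.1, -5.4]
gripper_width: 24.7
grip_force: 59.8
```

```bash
cat > st.py <<'E'
from h import *
p,M=pose();u=np.array([np.cos(np.radians(7.1)),np.sin(np.radians(7.1))]);s=readout.state()
print(s['time_s'],'tcp in pan',(p[:2]-[553,42])@u,(p[:2]-[553,42])@[-u[1],u[0]],p[2],'yaw',np.degrees(np.arctan2(M[1,1],M[0,1]))-90,M[:,2].round(4),np.array(s['contact_force']).round(1),s['gripper_width'])
E
python3 st.py
```

```text
8.425 tcp in pan 35.260855605082305 -1.8849777842245816 296.45956829094865 yaw 6.676144244036067 [-6.e-04 -1.e-04 -1.e+00] [-0.5  0.1 -5.4] 24.675336505743253
```

Call:
move_arm([
  [255,0,0,8,0],
  [255,0,0,8,0],
  [255,0,0,4,0],
  [255,0,0,1.5,0],
  [255,0,0,0.5,0],
])

```text
time_s: 9.05
eef_pos: [588.5, 44.5, 274.7]
tool_rot: [0.0, -0.058, 0.998, -0.0]
contact_force: [0.0, 0.1, -6.3]
gripper_width: 24.8
grip_force: 60.0
```

Call:
move_arm([
  [255,0,0,1,0],
  [255,0,0,0.5,0],
  [255,0,0,0.5,0],
  [255,0,0,0,0],
  [255,0,0,0,0],
])

```text
time_s: 9.68
eef_pos: [588.4, 44.6, 272.7]
tool_rot: [0.0, -0.058, 0.998, 0.0]
contact_force: [-0.2, 0.9, -5.0]
gripper_width: 25.4
grip_force: 60.0
```

```bash
python3 st.py; python3 - <<'E'
from h import *
c=cam("scene");save(c[0],"s1.png")
E
```

```text
9.675 tcp in pan 35.47035355656913 -1.8400552750430188 272.7217562893756 yaw 6.681407660666906 [ 1.e-04  0.e+00 -1.e+00] [-0.2  0.9 -5. ] 25.409225116829393
```

View pics/s1.png

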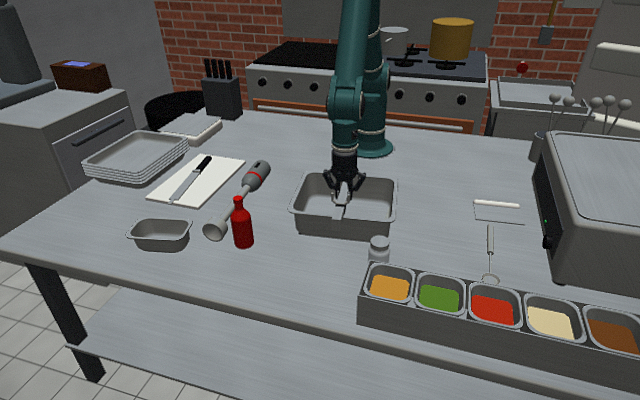

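The scene view shows the rail across the pan near (345,205), about to touch. I'll keep lowering in small steps until the contact force changes.

Call:
move_arm([
  [255,0,0,0.6,0],
  [255,0,0,0.6,0],
  [255,0,0,0.6,0],
  [255,0,0,0,0],
  [255,0,0,0,0],
])

```text
time_s: 10.35
eef_pos: [588.5, 44.5, 271.7]
tool_rot: [0.0, -0.058, 0.998, 0.0]
contact_force: [-4.2, -0.4, 5.3]
gripper_width: 25.0
grip_force: 61.5
```

```bash
python3 st.py
```

```text
10.35 tcp in pan 35.49314099757023 -1.8728725468543233 271.7221761319216 yaw 6.680881396593875 [ 3.e-04  0.e+00 -1.e+00] [-4.2 -0.4  5.3] 24.969222339636648
```

Call:
move_arm([
  [150,0,0,0,0],
  [80,0,0,0,0],
  [0,0,0,0,0],
  [0,0,0,0,0],
  [0,0,0,0,0],
])

```text
time_s: 10.98
eef_pos: [588.5, 44.5, 270.9]
tool_rot: [0.0, -0.058, 0.998, -0.0]
contact_force: [-0.1, -0.7, -0.1]
gripper_width: 85.6
grip_force: 0.0
```

Call:
move_arm([
  [0,0,0,-15,0],
  [0,10,0,-35,0],
  [0,20,0,-40,0],
  [0,16,0,-30,0],
  [0,5,0,-10,0],
])

```text
time_s: 11.6
eef_pos: [537.5, 38.5, 403.8]
tool_rot: [0.002, -0.058, 0.998, 0.0]
contact_force: [0.7, 0.0, -0.2]
gripper_width: 85.0
grip_force: 0.0
```

Call:
move_arm([
  [0,0,0,0,0],
  [0,0,0,0,0],
  [0,0,0,0,0],
  [0,0,0,0,0],
  [0,0,0,0,0],
])

```text
time_s: 12.22
eef_pos: [537.9, 38.6, 400.4]
tool_rot: [-0.0, -0.058, 0.998, -0.0]
contact_force: [0.7, 0.1, -0.2]
gripper_width: 85.2
grip_force: 0.0
```

```bash
cat > r.py <<'E'
from m import *
import sys
c=cam("wrist");save(c[0],sys.argv[1]);P=cloud(c);p,M=pose();print(p.round(1))
u=np.array([np.cos(np.radians(7.1)),np.sin(np.radians(7.1))]);n=np.array([-u[1],u[0]])
S=(P[...,:2]-[553,42])@u;T=(P[...,:2]-[553,42])@n
w=(P[...,2]>115)&(P[...,2]<142)&(abs(T)<22)&(S>-175)&(S<p[0]-553+60)
for a in range(-150,60,15):
    k=w&(abs(S-a)<7)
    if k.sum()>20: print(a,k.sum(),np.percentile(T[k],[3,97]).round(1),np.median(P[k][:,2]).round(1))
print('S range',np.percentile(S[w],[0.2,99.8]))
hsv=cv2.cvtColor(c[0],cv2.COLOR_RGB2HSV); r=((hsv[...,0]<8)|(hsv[...,0]>172))&(hsv[...,1]>150)&(hsv[...,2]>80)
y,x=np.nonzero(r)
for i in range(len(x)): pass
w2=(abs(x-345)<50)
if w2.any():
    b=at_z(c,x[w2].mean(),y[w2].mean(),116)[:2];print('button px',x[w2].mean(),y[w2].mean(),w2.sum(),'world',b,'pan',(b-[553,42])@u,(b-[553,42])@n)
g=cv2.cvtColor(c[0],cv2.COLOR_RGB2GRAY)
B=(g<70)&(abs(T)<20)&(P[...,2]>120)&(S<40)
for lo,hi in((-175,-115),(-80,-25),(-115,-80)):
    k=B&(S>lo)&(S<hi)
    if k.any(): print('black',lo,k.sum(),np.percentile(S[k],[1,50,99]).round(1))
E
python3 r.py w4.png
```

```text
[537.8  38.6 400.6]
-135 545 [-11.7  12.2] 128.3
-120 614 [-11.6  12.3] 128.4
-105 504 [-10.9  10.8] 126.4
-90 429 [-9.8  9.3] 125.3
-75 405 [-10.1   9.4] 125.3
-60 389 [-9.5  9.4] 125.4
-45 484 [-13.6  12.6] 127.1
-30 458 [-13.3  12. ] 128.5
-15 471 [-12.9  14.6] 128.4
0 406 [-13.2  11.3] 128.5
15 392 [-13.4  11.4] 128.5
30 372 [-13.8  11.5] 128.5
45 180 [-14.   11.3] 128.6
S range [-139.6426669    44.24480613]
button px 337.23809523809524 198.71428571428572 21 world [535.80180917  54.81100748] pan -15.48285459241734 14.838493659507055
black -175 997 [-139.  -127.4 -115.6]
black -80 8703 [-41.9 -26.2 -25. ]
black -115 311 [-114.9 -111.1 -106.8]
```

View pics/w4.png

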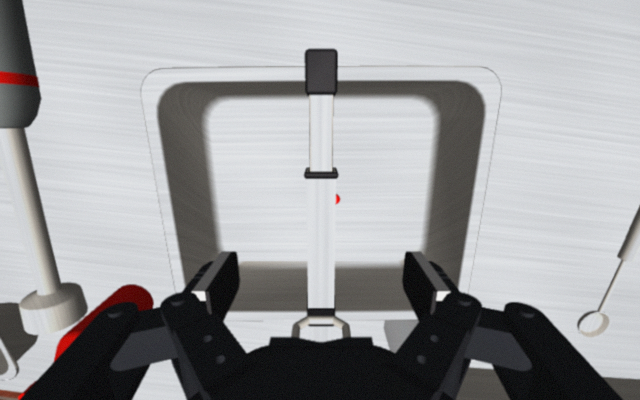

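The notch block straddles the near rim at (321,70), the collar is at (321,174) and the button at (337,199). The rail is level and its button is at pan x = -15.5, as planned. Next I grip at the button.

```bash
python3 -c "
from h import *
u=np.array([np.cos(np.radians(7.1)),np.sin(np.radians(7.1))]);n=np.array([-u[1],u[0]])
t=np.array([553,42])+u*-15.5+n*-0.7;print(pose()[0]);print(plan([*t,271.5],96.8,1))"
```

```text
[537.84022043  38.60450168 400.58683134]
[[-0.0, 0.8, 129.1, np.float64(-0.12)]]
```

Call:
move_arm([
  [0,0,0.8,35,0],
  [0,0,0,45,0],
  [0,0,0,30,0],
  [0,0,0,14,0],
  [0,0,0,5,0],
])

```text
time_s: 12.9
eef_pos: [537.8, 39.4, 271.6]
tool_rot: [-0.0, -0.058, 0.998, -0.0]
contact_force: [-0.4, 0.4, 0.4]
gripper_width: 85.6
grip_force: 0.0
```

```bash
python3 st.py
```

```text
12.9 tcp in pan -15.374461543218 -0.674491722598631 271.5895180511141 yaw 6.68173981436081 [-3.e-04 -0.e+00 -1.e+00] [-0.4  0.4  0.4] 85.64799822443146
```

Call:
move_arm([
  [120,0,0,0,0],
  [255,0,0,0,0],
  [255,0,0,0,0],
  [255,0,0,0,0],
  [255,0,0,0,0],
], force=40)

```text
time_s: 13.52
eef_pos: [538.0, 39.3, 273.0]
tool_rot: [0.001, -0.058, 0.998, 0.0]
contact_force: [-2.0, -0.1, 6.5]
gripper_width: 25.4
grip_force: 41.2
```

Call:
move_arm([
  [255,2,0,0,0],
  [255,2,0,0,0],
  [255,2,0,0,0],
  [255,2,0,0,0],
  [255,2,0,0,0],
])

```text
time_s: 14.15
eef_pos: [530.0, 38.6, 273.1]
tool_rot: [0.004, -0.058, 0.998, 0.0]
contact_force: [11.4, 0.5, -0.8]
gripper_width: 25.4
grip_force: 40.4
```

```bash
python3 st.py
```

```text
14.15 tcp in pan -23.26283763718642 -0.5201232607376512 273.0654284606657 yaw 6.702681113256304 [ 0.0082  0.001  -1.    ] [11.4  0.5 -0.8] 25.374164489065187
```

Call:
move_arm([
  [255,2,0,0,0],
  [255,2,0,0,0],
  [255,2,0,0,0],
  [255,2,0,0,0],
  [255,2,0,0,0],
])

```text
time_s: 14.78
eef_pos: [519.6, 37.4, 273.0]
tool_rot: [0.003, -0.059, 0.998, 0.0]
contact_force: [7.1, 0.5, 0.3]
gripper_width: 25.4
grip_force: 40.5
```

```bash
python3 st.py; python3 r.py w5.png
```

```text
14.775 tcp in pan -33.70392349691053 -0.4146553070441665 272.9933449290779 yaw 6.709115278743823 [ 6.4e-03  8.0e-04 -1.0e+00] [7.1 0.5 0.3] 25.35454639072356
[519.3  37.4 273. ]
-150 118 [-9.  11.8] 127.3
-135 3103 [-10.8  13.4] 128.4
-120 2783 [-10.9  13.2] 128.5
-105 1882 [-8.5 10.6] 125.6
-90 1623 [-8.4 10.2] 125.4
-75 1465 [-8.5 10. ] 125.5
-60 2019 [-12.7  14. ] 128.5
-45 2635 [-18.8  19.2] 128.7
-30 1822 [-13.7  14.5] 128.8
-15 1316 [-12.1  12.8] 128.6
0 531 [-11.9  12.2] 128.6
S range [-143.43717205   -0.90802687]
black -175 5572 [-143.  -130.1 -115.4]
black -80 14982 [-61.2 -49.  -30.7]
black -115 719 [-115.  -112.6 -110.7]
```

Call:
move_arm([
  [255,4,0,0,0],
  [255,4,0,0,0],
  [255,4,0,0,0],
  [255,4,0,0,0],
  [255,4,0,0,0],
])

```text
time_s: 15.45
eef_pos: [499.6, 35.0, 273.0]
tool_rot: [0.003, -0.059, 0.998, 0.0]
contact_force: [4.7, -0.5, 2.7]
gripper_width: 25.5
grip_force: 40.6
```

Call:
move_arm([
  [255,1.5,0,0,0],
  [255,1.5,0,0,0],
  [255,1.5,0,0,0],
  [255,1,0,0,0],
  [255,1,0,0,0],
])

```text
time_s: 16.08
eef_pos: [492.9, 34.3, 272.9]
tool_rot: [0.003, -0.059, 0.998, 0.0]
contact_force: [6.6, 0.6, 1.8]
gripper_width: 25.2
grip_force: 40.6
```

```bash
python3 st.py; python3 r.py w6.png
```

```text
16.075 tcp in pan -60.550545717367264 -0.22625342694622666 272.9418783890716 yaw 6.70919002398638 [ 5.2e-03  7.0e-04 -1.0e+00] [6.6 0.6 1.8] 25.151837374146137
[492.9  34.3 273. ]
-150 173 [-8.8 11.5] 126.7
-135 2516 [-10.8  13.2] 128.4
-120 2244 [-10.9  13.1] 128.4
-105 1459 [-8.3 10.5] 125.6
-90 1980 [-12.4  14.2] 126.5
-75 2466 [-17.7  18.9] 128.6
-60 2005 [-20.1  15. ] 128.8
-45 1424 [-12.3  13.3] 128.7
-30 815 [-11.9  12.9] 128.6
-15 28 [14.5 18. ] 118.2
S range [-144.0293563   -22.28703881]
button px 349.84444444444443 332.8888888888889 45 world [531.21815724  55.78554679] pan -19.910904295911713 16.372106288057076
black -175 4578 [-143.5 -129.3 -115.3]
black -80 14130 [-79.6 -75.8 -55.6]
black -115 1512 [-114.9  -88.   -80.1]
```

Call:
move_arm([
  [255,1,0,0,0],
  [255,1,0,0,0],
  [255,0.5,0,0,0],
  [255,0,0,0,0],
  [255,0,0,0,0],
])

```text
time_s: 16.75
eef_pos: [491.7, 34.1, 273.2]
tool_rot: [0.005, -0.058, 0.998, 0.0]
contact_force: [10.3, 0.3, -1.6]
gripper_width: 25.6
grip_force: 40.0
```

```bash
python3 st.py; python3 r.py w7.png; python3 -c "
import cv2;i=cv2.imread('pics/w7.png');cv2.imwrite('pics/w7c.png',cv2.resize(i[130:400,220:440],None,fx=2.2,fy=2.2))"
```

```text
16.75 tcp in pan -61.824434711604944 -0.2502003630537387 273.16608020583425 yaw 6.705383608317263 [ 0.0091  0.0011 -1.    ] [10.3  0.3 -1.6] 25.63772421456193
[491.7  34.2 273.2]
-150 173 [-9.2 11.5] 126.6
-135 2512 [-10.8  13.2] 128.4
-120 2249 [-10.9  13.1] 128.4
-105 1447 [-8.4 10.4] 125.6
-90 1977 [-12.5  14.2] 126.9
-75 2462 [-17.7  18.9] 128.8
-60 1965 [-14.2  15. ] 128.9
-45 1402 [-12.2  13.2] 128.9
-30 742 [-11.7  12.9] 128.9
-15 21 [15.4 18. ] 118.1
S range [-144.01463868  -22.70402219]
button px 349.8536585365854 333.2926829268293 41 world [531.17819877  55.80430969] pan -19.94823724207109 16.395664243643523
black -175 4586 [-143.5 -129.3 -115.3]
black -80 13191 [-79.9 -76.4 -56.3]
black -115 2456 [-114.8  -86.   -80. ]
```

View pics/w7c.png

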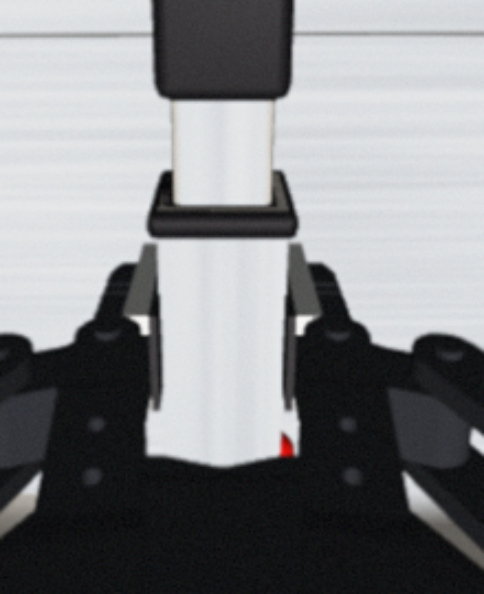

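The red button shows at the crop's lower right, standing out behind the pad, and the push force is climbing, so the sleeve is at its stop. I'll relax the push, let go and lift.

Call:
move_arm([
  [255,-1,0,0,0],
  [255,-1,0,1,0],
  [150,0,0,0,0],
  [60,0,0,0,0],
  [0,0,0,0,0],
])

```text
time_s: 17.42
eef_pos: [490.6, 33.9, 270.6]
tool_rot: [-0.001, -0.058, 0.998, -0.0]
contact_force: [-0.1, 0.3, 0.5]
gripper_width: 69.9
grip_force: 0.0
```

Call:
move_arm([
  [0,0,0,0,0],
  [0,0,0,-15,0],
  [0,0,0,-40,0],
  [0,0,0,-45,0],
  [0,0,0,-40,0],
])

```text
time_s: 18.05
eef_pos: [490.8, 33.9, 413.6]
tool_rot: [0.001, -0.058, 0.998, 0.0]
contact_force: [-0.9, -1.1, -0.1]
gripper_width: 85.2
grip_force: 0.0
```

Call:
move_arm([
  [0,-20,0,-15,0],
  [0,-30,0,0,0],
  [0,-10,0,0,0],
  [0,0,0,0,0],
  [0,0,0,0,0],
])

```text
time_s: 18.68
eef_pos: [549.8, 40.8, 425.7]
tool_rot: [-0.001, -0.058, 0.998, -0.0]
contact_force: [-0.2, -0.4, 0.6]
gripper_width: 85.3
grip_force: 0.0
```

```bash
python3 st.py; python3 r.py w8.png; python3 - <<'E'
import cv2; import numpy as np
from h import *
c=cam("scene");save(c[0],"s2.png");a=cv2.imread('pics/s2.png');b=cv2.imread('pics/w8.png')
a=cv2.resize(a[150:260,260:420],(400,275));b=cv2.resize(b,(400,250));cv2.imwrite('pics/f.png',np.vstack([a,b]))
E
```

```text
18.675 tcp in pan -3.333180414901821 -0.8017190183840049 425.71165478968794 yaw 6.6765781566981985 [-1.2e-03 -2.0e-04 -1.0e+00] [-0.2 -0.4  0.6] 85.27834425273804
[549.8  40.8 425.8]
-150 22 [-7.5 11. ] 126.6
-135 542 [-11.4  13.2] 128.2
-120 530 [-11.8  13.2] 128.4
-105 395 [-8.9 10.1] 125.7
-90 450 [-12.4  13.4] 128.4
-75 456 [-11.8  12.7] 128.4
-60 428 [-12.1  12.7] 128.5
-45 419 [-12.4  12.8] 128.5
-30 389 [-11.9  12.8] 128.5
-15 400 [-12.1  15.3] 128.4
0 361 [-12.4  12.1] 128.5
15 338 [-12.8  12.1] 128.5
30 337 [-13.1  12.2] 128.6
45 339 [-13.4  12.3] 128.7
S range [-143.2671416    56.58825597]
button px 335.94444444444446 177.16666666666666 18 world [532.40013442  55.01376516] pan -18.83338394029371 15.460148603322548
black -175 999 [-142.2 -129.  -115.4]
black -115 333 [-114.8 -110.7  -83.8]
```

View pics/f.png

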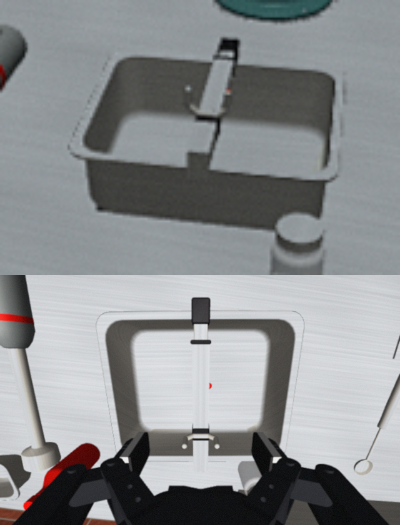

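The final view shows the rail across both rims with the collar moved up towards the notch block. The button stands out again, the claw sits just outside the far rim, and the bystanders are undisturbed.

```bash
python3 -c "
from cell import arm
print(arm.job_done())"
```

```text
the job is handed in; nothing more can be done
None
```

The rail is locked across the middle of the pan: notch over the near long rim, sleeve pushed in 40 mm, button sprung out in the next hole and claw just outside the far rim; the job was handed in after 18.7 s.

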